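# Tip the battery into the open backup power unit and latch it

## Robot

A 7-joint arm with a two-finger parallel gripper is mounted at the origin on the work surface. World frame = base frame: x ahead of the robot, y to its left, z up, the work surface at z = 0. Lengths are in m, angles in rad, forces in N, time in s.
With the tool pointing down it reaches from about 0.4 to 0.875 m from the base axis. Payload 19.3 kg.
Tool frame: the origin (TCP) lies at the very end of the fingers, on their centre line; the grasp point (between the pads) lies 19 mm behind it; z points along the fingers, y is the line along which they close (so a half turn about z gives the same grasp; the last joint's range is limited). The gripper opens to 85 mm and grips with 20 to 120 N. Pads are 22 mm wide; open, the fingers measure 114 mm over their backs; the gripper's body (76 mm by 85 mm) begins 54 mm behind the grasp point. The pads swing forward as they close: fully open they stand 13 mm farther back than shut.
Start: joints at [1.038, 0.521, -0.036, 1.599, 0.021, 1.021, -0.113], TCP at [0.279, -0.559, 0.231] pointing down, gripper open.
Joint ranges: [-2.91, 2.91], [-0.3, 2.13], [-1.5, 1.42], [0.17, 2.43], [-1.26, 4.41], [0.16, 1.93], [-2.52, 2.52]. Speed limits (rad/s): [1.89, 1.89, 2.39, 2.39, 3.01, 3.01, 3.01].

## Interface

Orientations are given as [roll, pitch, yaw] about the fixed x, y, z axes, in that order (R = Rz(yaw) Ry(pitch) Rx(roll)).
In Python, from workcell import monitor, optics, job_done gives the robot as it stands.
- The arm moves only by the shell command python3 -m handwheel 'ROWS' [FORCE]. ROWS is JSON, a list of rows, each an object of numbers: "dx", "dy", "dz": the shift along the tool's x, y, z in cm; "wx", "wy", "wz": the turn, a rotation vector about the tool's x, y, z in rad; "claw": the opening in per cent of the stroke, from 0 (shut) to 100 (fully open). A call has 1 to 8 rows; each row shifts and turns the commanded pose from where the row before left it, along the tool's axes as they then stand; what a row does not reach is not made up. A row lasts 1/8 s, in which the tool goes at most 62.5 mm and 10.7 degrees, less where a joint would pass 70% of its speed; a pose out of reach is approached as far as the arm can. A call with a gripper value outside its range is refused whole. The fingers move at their own pace and stop on an object; FORCE is the grip in N (left out, the last holds). Time passes only in rows, so rows that do not move let the fingers close. It gives the time, the measured TCP pose, the force, the opening and the grip force at its end, in the units of the state.
- monitor.observe(): the state, without advancing time (a new reading comes with each control period).
- optics.grab_frame(name): name is "scene" or "top" or "wrist"; returns a dict with "frame" (384x512x3 uint8, blue, green, red), "fovy" (degrees; the focal length in pixels is half the picture's height over the tangent of half this angle, whatever the lens; pixels are square), "cx", "cy" (the principal point, pixels), "R" (3x3) and "t" (3): a world point X has camera coordinates R X + t. Camera axes: x right, y down, z forward; pixel columns grow to the right and rows downward; lengths in m; the calibration is good to about 2 mm. A picture is of the moment at which its call begins. There is no depth.
- job_done(): hands the job in; it is judged then, once.
Trained networks look in the newest picture that a camera, given by its name, has taken for a name from the list of things; names that differ only in an ending like _2 or _b are one class to them, and where a whole thing is asked for, a point or a joint stands for the part that bears it (a point fixed in the world has none). Each returns a list of dicts, best first, with "p" (0 to 1); they miss things now and then, are a little off and sometimes report something else, mostly with a low value. They report only what shows in the picture. A call takes as long as a camera call. They do not tell look-alikes from the thing itself.
- optics.masks_of(name, camera): "region" (384x512 bool, what is visible of it) and "rect" ([left, top, width, height] in pixels, round what is visible of it).
The state is a dict: "clock": time; "qpos": joint angles; "qd": joint speeds; "joint_efforts": joint torques, N m; "position": TCP position; "tool_rot": TCP orientation; "force": force on the tool from outside, world axes, zero at the start; "moment": the same for the moment, N m; "grip_width": finger opening in m; "finger_force": force on a finger pad.
Only numpy, scipy, OpenCV 4.12 (cv2) and the standard library are available. Lean on these libraries where they do the work, as an engineer would, in place of code of your own. Each camera call takes 0.05 s, during which the arm holds its last target. There are 200 camera calls.

## Task

Fit the new battery into the opened backup power unit: without picking it up off the bench, bring it upright and square to the unit until its foot meets the sill, push high against its back so that it tips over the sill and lies on its broad side in the bay, then push it in by its foot, under the strap and against the contact springs, until the catch springs up behind it. Never bear on the battery with more than 25 N, leave the things around it where they are, and let go.

Things in the scene. Friction and masses are not known exactly. Their poses are not given: they have to be found in the camera images.
- battery: Black block battery, blank white label, 47 (its x) x 70 (y) x 101 mm tall (z), 0.54 to 0.9 kg, upright on the bench before the unit. Origin: centre of its foot (47 x 70 face); z to its top end, with two flat brass plates. Half a turn about z looks the same; its x starts within 0.4 rad of the unit's x. Slides on the bench at 1 to 2.5 N. Finger force over 25 N, push and squeeze summed, damages it.
- ups: Fixed grey steel chassis of a backup power unit, covers off, 300 mm long (its x) x 140 wide. Origin: bench height, below the middle of its front edge; +x leads from there into the battery bay, z up. The front edge is the sill: a straight step 12 mm high at x = 0, over the full width; the bay floor behind it is flat, 12 mm above the bench. Parts beyond x = 150 mm are up to 87 mm high.
- sill (a point): Middle of the sill's front top edge, 12 mm above the bench; axes as the unit's. Guides 25 mm high stand 40 mm either side of the middle (inner faces) from x = 53 mm on, flaring to 48 mm at x = 29. A hold-down strap bridges the bay at x = 105 to 121 mm, 63 to 66 mm above the bench; the battery lying on its 70 x 101 mm side passes 4 mm under it, top end first.
- catch (a joint): Spring catch in the bay floor: m pressed down (0 = up, 6 mm proud; 0.006 = flush). It rises by itself (1.5 to 2.2 N); the battery lying on it presses it down. 24 mm wide, mid-bay. Catch and contact block sit on one slide plate, clamped up to 5 mm either way of its drawn place (not measured). Drawn place: retaining face at x = 30.5 mm of the unit; it springs up once the foot is past that.
- contacts (a joint): Spring contact block at the bay's end: m pushed in (0 free, 0.007 at its hard stop). Pushes back 4 N at first touch, 9.6 N at the stop, besides the battery's own sliding friction there (2.5 to 7 N). With the slide plate at its drawn place the battery touches it with the foot at x = 25 mm and meets the hard stop with the foot at 32 mm; the catch springs up 5.5 mm after first touch.
- meter: Orange and black multimeter 150 x 75 x 43 mm lying on the bench beyond the unit. Leave it alone. Origin: centre of its underside.
- driver: Red-handled screwdriver about 200 mm long lying on the bench. Leave it alone.
- cover: Black plastic front cover of the unit, 90 x 140 x 14 mm, lying on the bench. Leave it alone. Origin: centre of its underside.
Things that resemble listed ones, but are neither listed nor needed, are in the scene too. What is shaped like the battery but blue, purple or red is not meant.

How it is judged:
On the way, in this order (a step that is already met when the one before it is completed fails the run):
1. the battery stands upright with its foot against the sill, in line with the bay (angle between battery's own z axis and vertical below 0.15 rad and x of battery in the frame of ups above -0.0265 m and y of battery in the frame of ups between -0.008 and 0.008 m and angle between the x axis of battery and the x axis of ups, either way round below 0.15 rad), for 0.1 s.
2. the battery lies on its broad side on the bay floor, over the sill (angle between battery's own z axis and vertical above 1.5 rad and angle between the x axis of battery and the z axis of ups, either way round below 0.08 rad and x of battery in the frame of ups below 0.02 m and z of battery in the frame of ups below 0.04 m), for 0.2 s.
At the end, for the whole second after the job is handed in: The battery lies flat on its broad side in the bay, top end under the strap and pressing the contact block in by at least 3 mm, its foot past the catch (at least 24 mm inside the sill), the catch up again behind it (within 2 mm of fully up), at rest and let go (value of joint catch below 0.002 m and value of joint contacts above 0.003 m and x of battery in the frame of ups above 0.024 m and z of battery in the frame of ups below 0.04 m and angle between battery's own z axis and vertical above 1.5 rad and angle between the z axis of battery and the x axis of ups, either way round below 0.12 rad and linear speed of battery below 0.01 m/s); the robot touches nothing.
It fails at once if the battery is picked up (the centre of its foot more than 50 mm above the bench, which tipping never needs) (height (world z) of battery above 0.05 m).
It fails at once if the fingers bear on the battery with more than 25 N (contact force between the fingers and battery above 25 N).
It fails at once if the multimeter, screwdriver or cover is shifted by more than 20 mm (distance of any of meter, driver, cover from where it was at the start of the episode above 0.02 m).
It also fails if it takes over 72 s, if anything falls off the work surface, if the arm or the gripper's body presses on something with over 40 N, if the wrist force passes 120 N, or if a joint passes its speed limit or range.

## Working session

There is one attempt and no reset: what is moved stays moved. The work goes in short steps, Python scripts to look and compute and a shell command to move; the robot and the scene stay as the last step left them, time stands still between calls to the robot, and variables do not carry over. Pictures are saved under pics/ and viewed, at most 10 in all, crops included, and the job is handed in when it is done.

```bash
mkdir -p pics
python3 - <<'E'
from workcell import monitor, optics
import cv2, numpy as np
s=monitor.observe()
print({k:np.round(v,3).tolist() for k,v in s.items()})
ims=[]
for n in ("scene","top"):
    f=optics.grab_frame(n); ims.append(f["frame"]); print(n,f["fovy"],f["cx"],f["cy"],np.round(f["R"],4).tolist(),np.round(f["t"],4).tolist())
    for o in ("battery","ups","cover","meter","driver"):
        for m in optics.masks_of(o,n): print(o,round(m["p"],2),m["rect"])
    cv2.imwrite(f"pics/{n}.png",f["frame"])
cv2.imwrite("pics/a.png",cv2.resize(ims[1],(800,600)))
E
```

```text
{'clock': 0.0, 'qpos': [1.038, 0.522, -0.036, 1.6, 0.021, 1.021, -0.113], 'qd': [-0.001, 0.0, 0.001, -0.001, 0.0, 0.001, 0.002], 'joint_efforts': [-0.0, -92.708, 1.98, -36.992, 0.018, 0.008, -0.0], 'position': [0.279, -0.559, 0.231], 'tool_rot': [-3.14, 0.0, 0.463], 'force': [-0.2, -0.322, -0.444], 'moment': [-0.02, -0.023, -0.021], 'finger_force': 0.0, 'grip_width': 0.085}
scene 57.92612021511857 251.8677411224681 190.50252529184502 [[-0.8803, 0.4742, 0.0135], [0.3817, 0.7248, -0.5736], [-0.2818, -0.4998, -0.819]] [0.5291, -0.1953, 1.0163]
battery 0.94 [184.3, 219.4, 40.5, 58.1]
battery 0.83 [204.0, 151.6, 36.1, 44.5]
battery 0.76 [188.6, 119.0, 24.8, 47.7]
battery 0.73 [152.4, 167.8, 43.2, 52.3]
battery 0.69 [126.6, 131.5, 41.5, 46.9]
battery 0.63 [322.9, 159.3, 0.2, 2.1]
ups 0.79 [261.7, 124.2, 141.7, 80.3]
cover 0.98 [262.5, 116.8, 52.8, 31.0]
meter 0.74 [310.3, 190.4, 65.4, 65.9]
driver 0.9 [264.3, 197.8, 8.7, 78.8]
top 42.429955712770244 253.49308304573057 185.8805022801833 [[0.0206, -0.9998, 0.0017], [-0.9837, -0.0205, -0.1785], [0.1785, 0.002, -0.9839]] [-0.0113, 0.5825, 0.8673]
battery 0.77 [333.8, 128.9, 54.3, 49.4]
battery 0.76 [354.6, 59.5, 41.1, 59.7]
battery 0.63 [283.0, 70.8, 31.5, 49.2]
battery 0.62 [274.4, 125.9, 43.1, 55.0]
battery 0.55 [196.1, 75.4, 35.7, 40.6]
ups 0.62 [186.0, 208.0, 120.4, 176.0]
cover 0.76 [302.2, 242.4, 68.7, 90.4]
meter 0.95 [130.4, 230.9, 87.3, 49.4]
driver 0.95 [159.4, 148.3, 92.4, 51.4]
```

View pics/a.png

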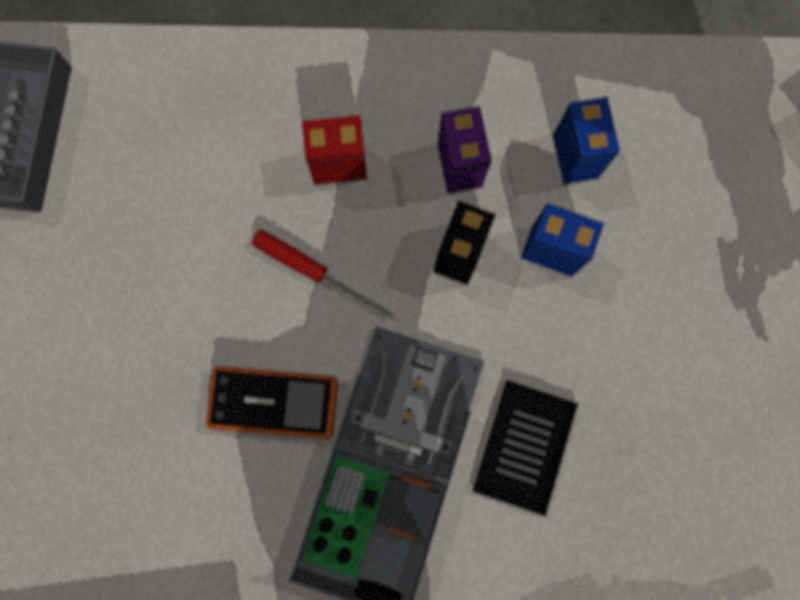

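View pics/scene.png

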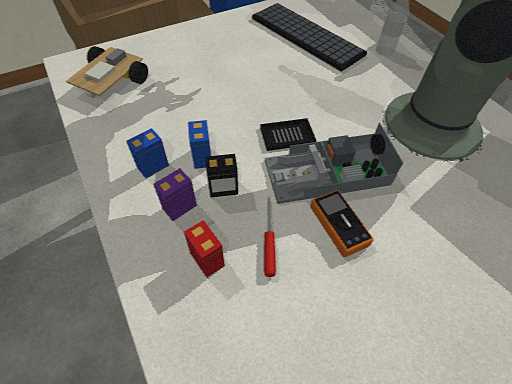

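The black battery is at about (465,243) in the enlarged top view. The sill corners are at about (378,328) and (482,360), so the unit's +x points back toward the robot. I'll turn these into positions.

```bash
cat > h.py <<'E'
import numpy as np, cv2
from workcell import monitor, optics
def ray(f,px,z):
    F=f["frame"].shape[0]/2/np.tan(np.radians(f["fovy"]/2)); R=np.array(f["R"]);t=np.array(f["t"])
    C=-R.T@t; d=R.T@np.array([(px[0]-f["cx"])/F,(px[1]-f["cy"])/F,1]); return C+d*(z-C[2])/d[2]
def proj(f,X):
    F=f["frame"].shape[0]/2/np.tan(np.radians(f["fovy"]/2)); c=np.array(f["R"])@np.array(X)+np.array(f["t"])
    return np.array([F*c[0]/c[2]+f["cx"],F*c[1]/c[2]+f["cy"]])
E
python3 - <<'E'
from h import *
f=optics.grab_frame("top")
s=512/800
for n,p,z in [("sillL",(378,328),.012),("sillR",(482,360),.012),("b1",(460,202),.101),("b2",(495,214),.101),("b3",(472,282),.0),("plate1",(473,219),.101),("plate2",(461,248),.101),("rear",(291,580),.03),("cov",(525,447),.014)]:
    print(n,np.round(ray(f,np.array(p)*s,z),4))
c=f["frame"][105:285,190:345]; cv2.imwrite("pics/b.png",cv2.resize(c,None,fx=3.3,fy=3.3,interpolation=cv2.INTER_CUBIC))
E
```

```text
sillL [0.5424 0.0222 0.012 ]
sillR [ 0.5056 -0.106   0.012 ]
b1 [ 0.6787 -0.0707  0.101 ]
b2 [ 0.6652 -0.1109  0.101 ]
b3 [ 0.6049 -0.0946  0.    ]
plate1 [ 0.6588 -0.0857  0.101 ]
plate2 [ 0.6244 -0.0721  0.101 ]
rear [0.2482 0.1139 0.03  ]
cov [ 0.4024 -0.1573  0.014 ]
```

View pics/b.png

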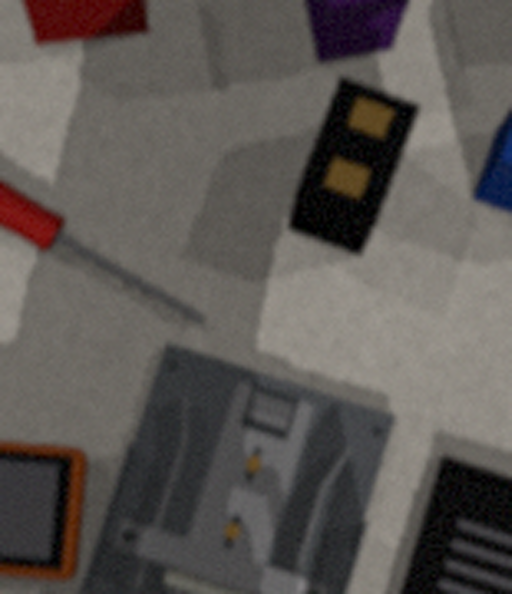

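```bash
cat >> h.py <<'E'
def boxmask(f,x,y,yaw,d=(.047,.070,.101)):
    c,s=np.cos(yaw),np.sin(yaw); P=[]
    for a in(-.5,.5):
        for b in(-.5,.5):
            for z in(0,d[2]): P.append(proj(f,[x+c*a*d[0]-s*b*d[1],y+s*a*d[0]+c*b*d[1],z]))
    m=np.zeros((384*4,512*4),np.uint8); h=cv2.convexHull(np.array(P,np.float32)*4+2); cv2.fillConvexPoly(m,h.astype(np.int32),1)
    return cv2.resize(m.astype(np.float32),(512,384),interpolation=cv2.INTER_AREA)
E
python3 - <<'E'
from h import *
from scipy.optimize import minimize
obs=[]
for n,c in (("top",(297,155)),("scene",(222,175))):
    f=optics.grab_frame(n)
    for m in optics.masks_of("battery",n):
        l,t,w,h=m["rect"]
        if l<c[0]<l+w and t<c[1]<t+h: obs.append((n,f,m["region"].astype(np.float32))); print(n,m["rect"],m["region"].sum()); break
def cost(p,fs): return sum(np.abs(boxmask(f,*p)-r).sum()/r.sum() for _,f,r in fs)
for fs in (obs,obs[:1],obs[1:]):
  for y0 in (-.3,.2,.8,1.27,1.8,2.3):
    best=minimize(cost,[.643,-.082,y0],args=(fs,),method="Nelder-Mead",options=dict(initial_simplex=[[.643,-.082,y0],[.66,-.082,y0],[.643,-.06,y0],[.643,-.082,y0+.2]]))
    print(np.round(best.x,4),round(best.fun,3))
E
```

```text
top [274.4, 124.6, 43.0, 58.0] 1312
scene [204.9, 154.1, 32.3, 43.2] 1191
[ 0.6445 -0.0787  0.0646] 0.75
[ 0.6428 -0.0783  0.1955] 0.754
[ 0.6428 -0.0777  1.2271] 0.118
[ 0.6429 -0.0776  1.2302] 0.119
[ 0.6434 -0.0777  1.2258] 0.119
[ 0.6429 -0.0774  1.2387] 0.12
[ 0.6481 -0.0737 -0.087 ] 0.551
[ 0.6428 -0.0776  1.2289] 0.035
[ 0.6427 -0.0775  1.2325] 0.035
[ 0.6425 -0.0775  1.2305] 0.037
[ 0.6428 -0.0775  1.2372] 0.037
[ 0.6428 -0.0775  1.2373] 0.037
[ 0.6447 -0.077   0.0359] 0.209
[ 0.6447 -0.0776  0.0441] 0.21
[ 0.6441 -0.0781  1.2325] 0.078
[ 0.6444 -0.078   1.2424] 0.077
[ 0.6443 -0.0779  1.2439] 0.077
[ 0.6406 -0.0795  2.3673] 0.225
```

Run:
```python
from h import *
from scipy.optimize import minimize
f=optics.grab_frame("top")
def cost(p,r): return np.abs(boxmask(f,*p)-r).sum()/r.sum()
for m in optics.masks_of("battery","top"):
    l,t,w,h=m["rect"]; r=m["region"].astype(np.float32); c=ray(f,(l+w/2,t+h/2),.05)
    b=min((minimize(cost,[c[0],c[1],y0],args=(r,),method="Nelder-Mead",options=dict(initial_simplex=[[c[0],c[1],y0],[c[0]+.02,c[1],y0],[c[0],c[1]+.02,y0],[c[0],c[1],y0+.2]])) for y0 in (.2,.8,1.4,2,2.6)),key=lambda b:b.fun)
    print(m["rect"],np.round(b.x,3),round(b.fun,3), "dist to battery",np.round(np.hypot(b.x[0]-.643,b.x[1]+.0777),3))
```

```text
[282.1, 68.5, 30.4, 52.0] [ 0.76  -0.077  1.783] 0.036 dist to battery 0.117
[356.1, 59.2, 40.4, 61.1] [ 0.775 -0.228  1.761] 0.028 dist to battery 0.2
[195.9, 74.1, 37.3, 41.8] [0.757 0.079 0.143] 0.031 dist to battery 0.194
[331.2, 130.4, 54.4, 46.7] [ 0.648 -0.195 -0.34 ] 0.037 dist to battery 0.117
[277.4, 127.3, 40.0, 51.9] [ 0.642 -0.078  1.222] 0.036 dist to battery 0.001
```

```bash
python3 -m handwheel '[{"wz":0.16,"dz":-1},{"wz":0.16},{"wz":0.16},{"wz":0.16},{"wz":0.16}]'
```

```text
schema error: expected keys dx, dy, dz, wx, wy, wz, claw
```

```bash
python3 -m handwheel '[{"dx":0,"dy":0,"dz":0,"wx":0,"wy":0,"wz":0.16,"claw":100},{"dx":0,"dy":0,"dz":0,"wx":0,"wy":0,"wz":0.16,"claw":100},{"dx":0,"dy":0,"dz":0,"wx":0,"wy":0,"wz":0.16,"claw":100},{"dx":0,"dy":0,"dz":0,"wx":0,"wy":0,"wz":0.16,"claw":100},{"dx":0,"dy":0,"dz":0,"wx":0,"wy":0,"wz":0.16,"claw":100}]'
python3 -m handwheel '[{"dx":1.5,"dy":-5,"dz":0,"wx":0,"wy":0,"wz":0,"claw":100},{"dx":1.5,"dy":-5,"dz":0,"wx":0,"wy":0,"wz":0,"claw":100},{"dx":1.5,"dy":-5,"dz":0,"wx":0,"wy":0,"wz":0,"claw":100},{"dx":1.5,"dy":-5,"dz":0,"wx":0,"wy":0,"wz":0,"claw":100},{"dx":1.5,"dy":-5,"dz":0,"wx":0,"wy":0,"wz":0,"claw":100},{"dx":1.5,"dy":-5,"dz":0,"wx":0,"wy":0,"wz":0,"claw":100},{"dx":1.5,"dy":-5,"dz":0,"wx":0,"wy":0,"wz":0,"claw":100},{"dx":1.5,"dy":-5,"dz":0,"wx":0,"wy":0,"wz":0,"claw":100}]'
```

```text
clock: 1.58
position: [0.279, -0.5592, 0.2313]
tool_rot: [-3.142, -0.0, -0.343]
force: [0.4, 0.3, 0.4]
grip_width: 0.0857
finger_force: 0.0
clock: 2.58
position: [0.5255, -0.22, 0.2315]
tool_rot: [-3.142, -0.0, -0.337]
force: [0.9, -0.6, -1.0]
grip_width: 0.0853
finger_force: 0.0
```

```bash
python3 -m handwheel '[{"dx":2.1,"dy":-5,"dz":0,"wx":0,"wy":0,"wz":0,"claw":100},{"dx":2.1,"dy":-5,"dz":0,"wx":0,"wy":0,"wz":0,"claw":100},{"dx":2.1,"dy":-5,"dz":0,"wx":0,"wy":0,"wz":0,"claw":100},{"dx":0,"dy":-2.3,"dz":0,"wx":0,"wy":0,"wz":0,"claw":100},{"dx":0,"dy":0,"dz":0,"wx":0,"wy":0,"wz":0,"claw":100}]'
python3 - <<'E'
from h import *
f=optics.grab_frame("wrist"); cv2.imwrite("pics/w1.png",f["frame"]); print(f["fovy"],np.round(-np.array(f["R"]).T@f["t"],4)); print(np.round(monitor.observe()["qpos"],3))
for o in ("battery","ups"):
  for m in optics.masks_of(o,"wrist"): print(o,m["p"],m["rect"])
E
```

```text
clock: 3.2
position: [0.6414, -0.0773, 0.2309]
tool_rot: [-3.141, 0.001, -0.335]
force: [-0.2, -0.1, -0.1]
grip_width: 0.0855
finger_force: 0.0
61.79780399922914 [ 0.7074 -0.1     0.3738]
[-0.004  0.557  0.054  1.543 -0.033  1.043 -1.849]
battery 0.79 [156.2, 0.4, 95.8, 100.6]
battery 0.79 [316.6, 101.2, 113.1, 59.0]
battery 0.75 [228.1, 132.6, 53.0, 87.3]
battery 0.74 [0.0, 69.0, 130.3, 90.9]
ups 0.96 [202.5, 255.4, 113.7, 88.7]
```

View pics/w1.png

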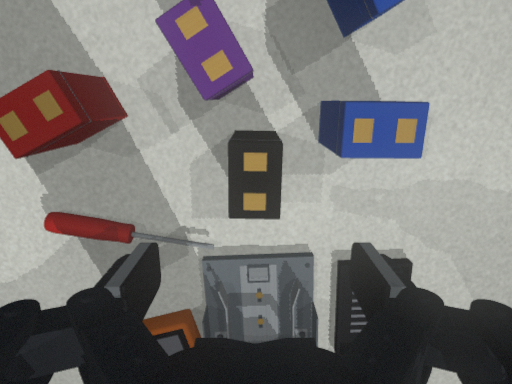

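The wrist view shows the black battery at (228–281, 132–219), with its long side pointing into the unit. The sill edge runs from (203,256) to (313,254).

Run:
```python
from h import *
from scipy.optimize import minimize
f=optics.grab_frame("wrist")
m=[m for m in optics.masks_of("battery","wrist") if 200<m["rect"][0]<250 and m["rect"][1]>115][0]; r=m["region"].astype(np.float32)
b=minimize(lambda p:np.abs(boxmask(f,*p)-r).sum()/r.sum(),[.643,-.078,1.23],method="Nelder-Mead",options=dict(initial_simplex=[[.643,-.078,1.23],[.65,-.078,1.23],[.643,-.07,1.23],[.643,-.078,1.3]]))
print("bat",np.round(b.x,4),round(b.fun,3))
# sill: strongest row gradient near 245..265 per column
g=cv2.GaussianBlur(cv2.cvtColor(f["frame"],cv2.COLOR_BGR2GRAY),(0,0),1).astype(float)
d=np.diff(g,axis=0)
cols=[c for c in range(212,306,4)]; rows=[244+np.argmin(d[244:268,c])+.5 for c in cols]
print(rows)
k=np.polyfit(cols,rows,1); k=np.polyfit(*[np.array(v)[np.abs(np.array(rows)-np.polyval(k,cols))<2] for v in (cols,rows)],1)
gr=g[256:262].mean(0); dc=np.diff(gr); 
L=195+np.argmin(dc[195:212])+.5; Rr=305+np.argmax(dc[305:322])+.5
PL=ray(f,(L,np.polyval(k,L)),.012); PR=ray(f,(Rr,np.polyval(k,Rr)),.012)
print(L,Rr,PL,PR,np.hypot(*(PL-PR)[:2]))
u=(PL-PR)[:2]; print("sill mid",(PL+PR)/2,"unit yaw",np.arctan2(u[1],u[0])+np.pi/2)
```

```text
bat [ 0.6405 -0.0765  1.2273] 0.027
[np.float64(255.5), np.float64(255.5), np.float64(255.5), np.float64(255.5), np.float64(255.5), np.float64(254.5), np.float64(254.5), np.float64(254.5), np.float64(254.5), np.float64(254.5), np.float64(254.5), np.float64(253.5), np.float64(253.5), np.float64(253.5), np.float64(253.5), np.float64(253.5), np.float64(253.5), np.float64(252.5), np.float64(252.5), np.float64(252.5), np.float64(252.5), np.float64(252.5), np.float64(252.5), np.float64(251.5)]
199.5 310.5 [0.54998373 0.02399181 0.012     ] [ 0.50992432 -0.10858428  0.012     ] 0.13849612188844102
sill mid [ 0.52995403 -0.04229624  0.012     ] unit yaw 2.8481539041708945
```

```bash
python3 -m handwheel '[{"dx":0,"dy":0,"dz":5,"wx":0,"wy":0,"wz":0,"claw":100},{"dx":0,"dy":0,"dz":5,"wx":0,"wy":0,"wz":0,"claw":100},{"dx":0,"dy":0,"dz":5,"wx":0,"wy":0,"wz":0,"claw":100},{"dx":0,"dy":0,"dz":3.6,"wx":0,"wy":0,"wz":0,"claw":100},{"dx":0,"dy":0,"dz":0,"wx":0,"wy":0,"wz":0,"claw":64},{"dx":0,"dy":0,"dz":0,"wx":0,"wy":0,"wz":0,"claw":64},{"dx":0,"dy":0,"dz":0,"wx":0,"wy":0,"wz":0,"claw":64},{"dx":0,"dy":0,"dz":0,"wx":0,"wy":0,"wz":0,"claw":64}]' 20
```

```text
clock: 4.45
position: [0.6419, -0.0792, 0.0466]
tool_rot: [-3.141, -0.002, -0.337]
force: [0.1, -0.1, 0.2]
grip_width: 0.0545
finger_force: 0.0
```

```bash
python3 -m handwheel '[{"dx":0,"dy":0,"dz":0,"wx":0,"wy":0,"wz":0,"claw":60},{"dx":0,"dy":0,"dz":0,"wx":0,"wy":0,"wz":0,"claw":60},{"dx":0,"dy":0,"dz":0,"wx":0,"wy":0,"wz":-0.03,"claw":60},{"dx":0,"dy":0,"dz":0,"wx":0,"wy":0,"wz":-0.03,"claw":60},{"dx":0,"dy":0,"dz":0,"wx":0,"wy":0,"wz":-0.05,"claw":60},{"dx":0,"dy":0,"dz":0,"wx":0,"wy":0,"wz":-0.05,"claw":60},{"dx":0,"dy":0,"dz":0,"wx":0,"wy":0,"wz":-0.05,"claw":60},{"dx":0,"dy":0,"dz":0,"wx":0,"wy":0,"wz":-0.05,"claw":60}]'
```

```text
clock: 5.45
position: [0.6411, -0.0794, 0.0452]
tool_rot: [3.141, 0.0, -0.075]
force: [-0.4, -0.4, 1.1]
grip_width: 0.0512
finger_force: 0.0
```

```bash
python3 -m handwheel '[{"dx":0,"dy":0,"dz":0,"wx":0,"wy":0,"wz":-0.07,"claw":60},{"dx":0,"dy":0,"dz":0,"wx":0,"wy":0,"wz":-0.07,"claw":60},{"dx":0,"dy":0,"dz":0,"wx":0,"wy":0,"wz":-0.07,"claw":60},{"dx":0,"dy":0,"dz":0,"wx":0,"wy":0,"wz":-0.07,"claw":60},{"dx":0,"dy":0,"dz":0,"wx":0,"wy":0,"wz":-0.07,"claw":60},{"dx":0,"dy":0,"dz":0,"wx":0,"wy":0,"wz":-0.07,"claw":60},{"dx":0,"dy":0,"dz":0,"wx":0,"wy":0,"wz":-0.07,"claw":60},{"dx":0,"dy":0,"dz":0,"wx":0,"wy":0,"wz":-0.07,"claw":60}]'
python3 - <<'E'
from h import *
s=monitor.observe();print(s["finger_force"],s["moment"],s["qpos"])
f=optics.grab_frame("top"); cv2.imwrite("pics/t2.png",cv2.resize(f["frame"][105:285,190:345],None,fx=3.3,fy=3.3))
E
```

```text
clock: 6.45
position: [0.6411, -0.0794, 0.0452]
tool_rot: [3.142, 0.001, 0.486]
force: [-0.3, -0.5, 0.2]
grip_width: 0.0505
finger_force: 0.0
0.0 [-0.0064488  -0.03158638 -0.02767409] [ 0.14931573  0.78589271 -0.1810138   1.65552859  0.19514802  0.71832304
 -1.21181507]
```

View pics/t2.png

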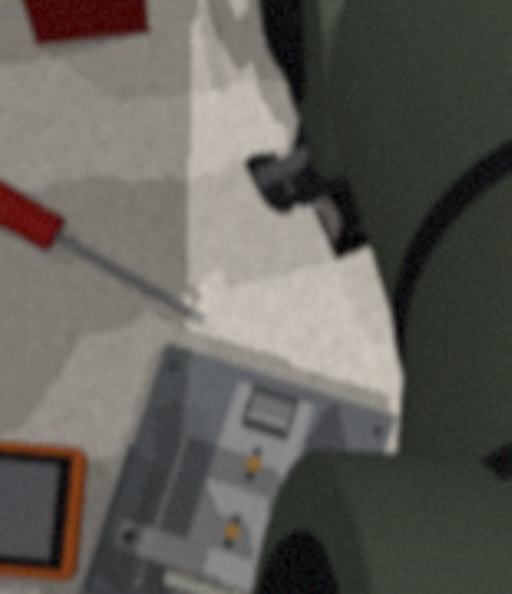

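```bash
python3 -m handwheel '[{"dx":0,"dy":0,"dz":0,"wx":0,"wy":0,"wz":-0.1,"claw":60},{"dx":0,"dy":0,"dz":0,"wx":0,"wy":0,"wz":-0.1,"claw":60},{"dx":0,"dy":0,"dz":0,"wx":0,"wy":0,"wz":-0.1,"claw":60},{"dx":0,"dy":0,"dz":0,"wx":0,"wy":0,"wz":-0.1,"claw":60},{"dx":0,"dy":0,"dz":0,"wx":0,"wy":0,"wz":-0.1,"claw":60},{"dx":0,"dy":0,"dz":0,"wx":0,"wy":0,"wz":-0.1,"claw":60},{"dx":0,"dy":0,"dz":0,"wx":0,"wy":0,"wz":-0.1,"claw":60},{"dx":0,"dy":0,"dz":0,"wx":0,"wy":0,"wz":-0.1,"claw":60}]'
python3 - <<'E'
from h import *
f=optics.grab_frame("scene"); cv2.imwrite("pics/s2.png",cv2.resize(f["frame"][100:260,130:340],None,fx=3.5,fy=3.5))
E
```

```text
clock: 7.5
position: [0.6411, -0.0794, 0.0452]
tool_rot: [-3.141, 0.0, 1.286]
force: [-0.0, -0.2, 1.3]
grip_width: 0.0509
finger_force: 0.0
```

View pics/s2.png

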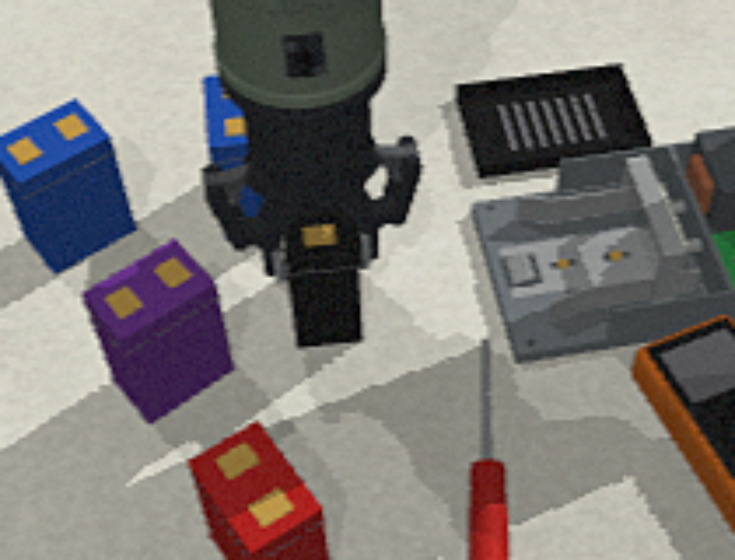

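```bash
python3 -m handwheel '[{"dx":0,"dy":-0.4,"dz":0,"wx":0,"wy":0,"wz":0,"claw":60},{"dx":0,"dy":-0.8,"dz":0,"wx":0,"wy":0,"wz":0,"claw":60},{"dx":0,"dy":-1,"dz":0,"wx":0,"wy":0,"wz":0,"claw":60},{"dx":0,"dy":-1,"dz":0,"wx":0,"wy":0,"wz":0,"claw":60},{"dx":0,"dy":-1,"dz":0,"wx":0,"wy":0,"wz":0,"claw":60},{"dx":0,"dy":-1,"dz":0,"wx":0,"wy":0,"wz":0,"claw":60},{"dx":0,"dy":-0.8,"dz":0,"wx":0,"wy":0,"wz":0,"claw":60},{"dx":0,"dy":-0.4,"dz":0,"wx":0,"wy":0,"wz":0,"claw":60}]'
python3 - <<'E'
from h import *
f=optics.grab_frame("scene"); cv2.imwrite("pics/s3.png",cv2.resize(f["frame"][100:260,130:340],None,fx=3.5,fy=3.5))
w=optics.grab_frame("wrist"); cv2.imwrite("pics/w3.png",w["frame"])
# battery bottom edge of +y_world side in scene; predicted corners
for x in (-.055,):
  for y in (.035,-.035):
    for dx in (-.0235,.0235):
      for z in (0,.101):
        X=np.array([.53,-.0423,0])+(x+dx)*np.array([-.957,.289,0])+y*np.array([-.289,-.957,0])+[0,0,z]
        print(y,dx,z,np.round((proj(f,X)-[130,100])*3.5),np.round(proj(w,X)))
E
```

```text
clock: 8.55
position: [0.5795, -0.0608, 0.0454]
tool_rot: [-3.142, 0.0, 1.283]
force: [1.1, -0.8, 1.3]
grip_width: 0.0515
finger_force: 0.0
0.035 -0.0235 0 [371. 263.] [295. 261.]
0.035 -0.0235 0.101 [367. 172.] [330. 402.]
0.035 0.0235 0 [433. 254.] [223. 260.]
0.035 0.0235 0.101 [435. 162.] [195. 401.]
-0.035 -0.0235 0 [388. 340.] [300. 154.]
-0.035 -0.0235 0.101 [386. 252.] [347. 214.]
-0.035 0.0235 0 [453. 330.] [220. 154.]
-0.035 0.0235 0.101 [458. 241.] [184. 213.]
```

View pics/s3.png

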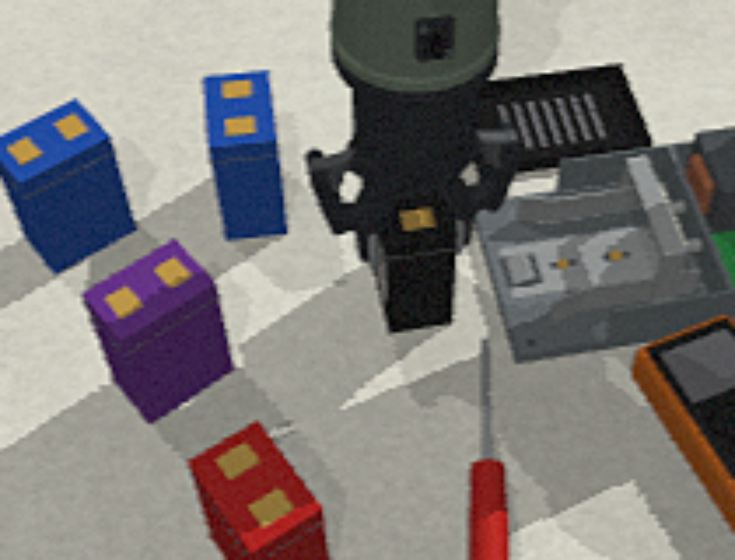

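View pics/w3.png

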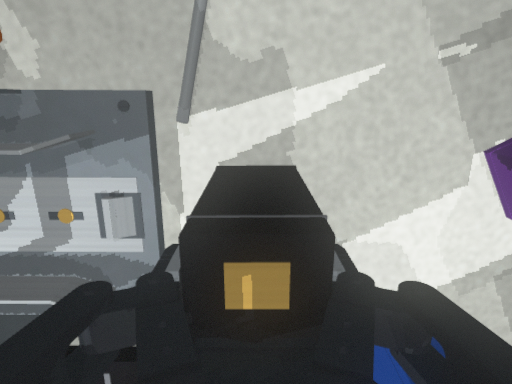

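Run:
```python
from h import *
def U(P): d=np.array(P[:2])-[.53,-.0423]; return np.round([d@[-.957,.289],d@[-.289,-.957]],4)
w=optics.grab_frame("wrist")
g=cv2.cvtColor(w["frame"],cv2.COLOR_BGR2GRAY).astype(float)
for c in (230,245,260,275,288): print(c,150+np.argmin(np.diff(g[150:185,c]))+.5, end=" ")
for n,p,z in [("foot L",(220,166),0),("foot R",(296,166),0),("sill corner",(153,91),.012),("sill far",(163,237),.012),("catch mid",(119,216),.015),("contact",(66,216),.012)]: print(n,U(ray(w,p,z)))
s=optics.grab_frame("scene")
for n,p,z in [("foot rear",(390,332),0),("foot front",(451,325),0),("sill L",(517,361),.012),("sill R",(474,206),.012)]: print(n,U(ray(s,np.array(p)/3.5+[130,100],z)))
```

```text
230 165.5 245 165.5 260 165.5 275 165.5 288 165.5 foot L [-0.0314 -0.0276]
foot R [-0.0768 -0.0279]
sill corner [ 0.0015 -0.07  ]
sill far [0.0023 0.0132]
catch mid [ 0.0258 -0.0011]
contact [0.0581 0.0002]
foot rear [-0.0756 -0.0282]
foot front [-0.0318 -0.0306]
sill L [ 0.0044 -0.0767]
sill R [0.0061 0.0646]
```

```bash
python3 -m handwheel '[{"dx":0,"dy":0,"dz":0,"wx":0,"wy":0,"wz":0,"claw":75},{"dx":0,"dy":0,"dz":0,"wx":0,"wy":0,"wz":0,"claw":75},{"dx":0,"dy":0,"dz":-4,"wx":0,"wy":0,"wz":0,"claw":75},{"dx":0,"dy":0,"dz":-4.5,"wx":0,"wy":0,"wz":0,"claw":75},{"dx":-3,"dy":0,"dz":0,"wx":0,"wy":0,"wz":0,"claw":0},{"dx":-3,"dy":0,"dz":0,"wx":0,"wy":0,"wz":0,"claw":0},{"dx":0,"dy":0,"dz":0,"wx":0,"wy":0,"wz":0,"claw":0},{"dx":0,"dy":0,"dz":0,"wx":0,"wy":0,"wz":0,"claw":0}]'
python3 -m handwheel '[{"dx":0,"dy":0,"dz":0,"wx":0,"wy":0,"wz":0,"claw":0},{"dx":0,"dy":0,"dz":4.5,"wx":0,"wy":0,"wz":0,"claw":0},{"dx":0,"dy":0,"dz":4,"wx":0,"wy":0,"wz":0,"claw":0},{"dx":0.4,"dy":0,"dz":0,"wx":0,"wy":0,"wz":0,"claw":0},{"dx":0.4,"dy":0,"dz":0,"wx":0,"wy":0,"wz":0,"claw":0},{"dx":0.2,"dy":0,"dz":0,"wx":0,"wy":0,"wz":0,"claw":0},{"dx":0.2,"dy":0,"dz":0,"wx":0,"wy":0,"wz":0,"claw":0},{"dx":0,"dy":0,"dz":0,"wx":0,"wy":0,"wz":0,"claw":0}]'
python3 - <<'E'
from h import *
def U(P): d=np.array(P[:2])-[.53,-.0423]; return np.round([d@[-.957,.289],d@[-.289,-.957]],4)
w=optics.grab_frame("wrist"); cv2.imwrite("pics/w4.png",w["frame"]); 
p=monitor.observe(); print(U(p["position"]),p["finger_force"])
g=cv2.cvtColor(w["frame"],cv2.COLOR_BGR2GRAY).astype(float)
print(np.round(proj(w,[*(np.array([.53,-.0423])-.054*np.array([-.957,.289])-.028*np.array([-.289,-.957])),0])))
for m in optics.masks_of("battery","wrist"): print(m["rect"])
E
```

```text
clock: 9.75
position: [0.5631, -0.1179, 0.1303]
tool_rot: [3.142, -0.0, 1.283]
force: [-1.0, 0.3, -0.3]
grip_width: 0.0002
finger_force: 0.0
clock: 10.75
position: [0.5666, -0.1068, 0.0459]
tool_rot: [3.141, -0.0, 1.283]
force: [-0.7, -0.7, -0.2]
grip_width: 0.0002
finger_force: 0.0
[-0.0536  0.0512] 0.0
[257.  81.]
[161.9, 42.6, 181.7, 243.4]
[360.3, 251.7, 151.7, 110.3]
[500.4, 60.2, 9.6, 47.6]
```

View pics/w4.png

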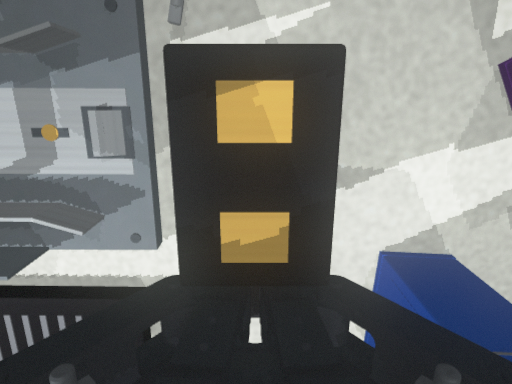

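The whole battery top is visible: its far edge is at row 44 and the plates are at (255,111) and (255,237). Both sill corners show at (137,0) and (160,248).

```bash
cat >> h.py <<'E'
def U(P): d=np.array(P[:2])-[.53,-.0423]; return np.round([d@[-.957,.289],d@[-.289,-.957]],4)
E
python3 - <<'E'
from h import *
w=optics.grab_frame("wrist")
for n,p,z in [("p1",(254.5,111.5),.101),("p2",(254.5,237.5),.101),("farL",(166,44),.101),("farR",(346,44),.101),("sillA",(160,248),.012),("sillB",(145,44),.012),("catch",(109,132),.015),("hole1",(110,5),.012),("hole2",(135,238),.012)]: print(n,U(ray(w,p,z)))
E
```

```text
p1 [-0.0526 -0.0156]
p2 [-0.0528  0.0207]
farL [-0.0303 -0.0319]
farR [-0.0755 -0.0322]
sillA [0.004  0.0684]
sillB [ 0.003  -0.0448]
catch [ 0.0251 -0.001 ]
hole1 [ 0.0186 -0.0623]
hole2 [0.0184 0.062 ]
```

```bash
python3 -m handwheel '[{"dx":0.1,"dy":0,"dz":0,"wx":0,"wy":0,"wz":0,"claw":0},{"dx":0.2,"dy":0,"dz":0,"wx":0,"wy":0,"wz":0,"claw":0},{"dx":0,"dy":0,"dz":0,"wx":0,"wy":0,"wz":0,"claw":0},{"dx":-1,"dy":0,"dz":0,"wx":0,"wy":0,"wz":0,"claw":0},{"dx":0,"dy":0,"dz":-4.5,"wx":0,"wy":0,"wz":0,"claw":0},{"dx":0,"dy":0,"dz":-4.5,"wx":0,"wy":0,"wz":0,"claw":0},{"dx":2.9,"dy":2.4,"dz":0,"wx":0,"wy":0,"wz":0,"claw":40},{"dx":2.9,"dy":2.4,"dz":0,"wx":0,"wy":0,"wz":0,"claw":40}]'
python3 -m handwheel '[{"dx":0,"dy":0,"dz":0,"wx":0,"wy":0,"wz":-0.17,"claw":40},{"dx":0,"dy":0,"dz":0,"wx":0,"wy":0,"wz":-0.17,"claw":40},{"dx":0,"dy":0,"dz":0,"wx":0,"wy":0,"wz":-0.17,"claw":40},{"dx":0,"dy":0,"dz":0,"wx":0,"wy":0,"wz":-0.17,"claw":40},{"dx":0,"dy":0,"dz":0,"wx":0,"wy":0,"wz":-0.17,"claw":40},{"dx":0,"dy":0,"dz":0,"wx":0,"wy":0,"wz":-0.17,"claw":40},{"dx":0,"dy":0,"dz":0,"wx":0,"wy":0,"wz":-0.17,"claw":40},{"dx":0,"dy":0,"dz":0,"wx":0,"wy":0,"wz":-0.17,"claw":40}]'
python3 -m handwheel '[{"dx":0,"dy":0,"dz":0,"wx":0,"wy":0,"wz":-0.17,"claw":40},{"dx":0,"dy":0,"dz":0,"wx":0,"wy":0,"wz":-0.03,"claw":40},{"dx":0,"dy":0,"dz":0,"wx":0,"wy":0,"wz":0,"claw":40}]'
python3 - <<'E'
from h import *
w=optics.grab_frame("wrist"); cv2.imwrite("pics/w5.png",w["frame"]); s=monitor.observe(); print(U(s["position"]),np.round(s["qpos"],2))
top=optics.grab_frame("top")
for m in optics.masks_of("battery","wrist"): print(m["rect"])
E
```

```text
clock: 11.9
position: [0.6276, -0.0724, 0.1361]
tool_rot: [3.14, 0.0, 1.281]
force: [0.1, -1.6, -0.9]
grip_width: 0.0339
finger_force: 0.0
clock: 12.9
position: [0.6266, -0.0726, 0.1352]
tool_rot: [-3.141, -0.0, 2.648]
force: [0.7, 0.3, -0.1]
grip_width: 0.0342
finger_force: 0.0
clock: 13.28
position: [0.6267, -0.0721, 0.1352]
tool_rot: [-3.142, -0.0, 2.839]
force: [-0.5, 0.2, 0.1]
grip_width: 0.0341
finger_force: 0.0
[-0.1012  0.0004] [ 0.53  0.76 -0.81  1.64  0.63  1.02  0.79]
[114.7, 346.4, 35.8, 34.3]
[22.5, 214.2, 154.4, 121.6]
[251.4, 272.5, 54.0, 68.8]
[189.3, 97.0, 127.8, 86.5]
[403.9, 225.6, 108.1, 130.9]
[159.8, 2.2, 187.9, 50.0]
```

View pics/w5.png

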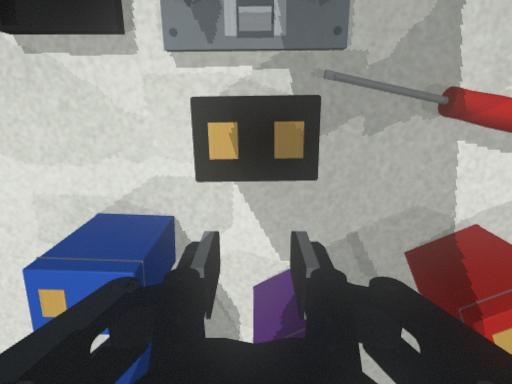

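Clear view from behind: the battery top is at (192–320, 96–181), the plates at (223,141) and (289,139), and the sill corners at (163,51) and (349,48).

Run:
```python
from h import *
w=optics.grab_frame("wrist")
for n,p,z in [("p1",(223,141),.101),("p2",(289,139.5),.101),("farL",(191,97),.101),("farR",(321,95),.101),("nearL",(196,182),.101),("nearR",(319,180),.101),("sillA",(163,51),.012),("sillB",(349,48),.012),("holeA",(174,31),.012),("holeB",(337,30),.012),("catch",(256,18),.015)]: print(n,U(ray(w,p,z)))
```

```text
p1 [-0.0532  0.0172]
p2 [-0.0526 -0.0192]
farL [-0.0298  0.0333]
farR [-0.0293 -0.0356]
nearL [-0.0764  0.0334]
nearR [-0.0757 -0.0368]
sillA [0.0045 0.0698]
sillB [ 0.0057 -0.0727]
holeA [0.0185 0.0603]
holeB [ 0.0183 -0.0628]
catch [ 0.0262 -0.0017]
```

```bash
python3 -m handwheel '[{"dx":0,"dy":0.1,"dz":5.5,"wx":0,"wy":0,"wz":0,"claw":40},{"dx":0,"dy":0,"dz":5.5,"wx":0,"wy":0,"wz":0,"claw":40},{"dx":1,"dy":0,"dz":0,"wx":0,"wy":0,"wz":0,"claw":40},{"dx":0.5,"dy":0,"dz":0,"wx":0,"wy":0,"wz":0,"claw":40},{"dx":0.7,"dy":0,"dz":0,"wx":0,"wy":0,"wz":0,"claw":40},{"dx":0.7,"dy":0,"dz":0,"wx":0,"wy":0,"wz":0,"claw":40},{"dx":0.6,"dy":0,"dz":0,"wx":0,"wy":0,"wz":0,"claw":40},{"dx":0.3,"dy":0,"dz":0,"wx":0,"wy":0,"wz":0,"claw":40}]'
python3 -m handwheel '[{"dx":0.3,"dy":0,"dz":0,"wx":0,"wy":0,"wz":0,"claw":40},{"dx":0,"dy":0,"dz":0,"wx":0,"wy":0,"wz":0,"claw":40}]'
python3 - <<'E'
from h import *
w=optics.grab_frame("wrist");print(U(monitor.observe()["position"]))
cv2.imwrite("pics/w6.png",w["frame"])
for m in optics.masks_of("battery","wrist"): print(m["rect"],m["p"])
E
```

```text
clock: 14.48
position: [0.5906, -0.0595, 0.0256]
tool_rot: [-3.142, 0.0, 2.843]
force: [1.8, -0.7, 0.9]
grip_width: 0.0341
finger_force: 0.0
clock: 14.72
position: [0.5877, -0.0586, 0.0252]
tool_rot: [-3.142, -0.0, 2.843]
force: [0.1, -0.2, 0.5]
grip_width: 0.0342
finger_force: 0.0
[-0.06   -0.0011]
[16.4, 335.4, 120.5, 47.9] 0.76
[83.9, 109.1, 329.9, 209.6] 0.71
```

```bash
for i in 1; do python3 -m handwheel '[{"dx":0.2,"dy":0,"dz":0,"wx":0,"wy":0,"wz":0,"claw":40},{"dx":0.1,"dy":0,"dz":0,"wx":0,"wy":0,"wz":0,"claw":40}]'; python3 -m handwheel '[{"dx":0.1,"dy":0,"dz":0,"wx":0,"wy":0,"wz":0,"claw":40}]';python3 -m handwheel '[{"dx":0.1,"dy":0,"dz":0,"wx":0,"wy":0,"wz":0,"claw":40}]'; done | grep -E "pos|force:"
python3 - <<'E'
from h import *
w=optics.grab_frame("wrist");print(U(monitor.observe()["position"]))
cv2.imwrite("pics/w6.png",w["frame"])
E
```

```text
position: [0.5853, -0.0577, 0.0254]
force: [2.3, -0.7, 1.1]
finger_force: 0.0
position: [0.5843, -0.0575, 0.0254]
force: [3.2, -1.4, 2.1]
finger_force: 0.0
position: [0.5832, -0.0572, 0.0254]
force: [2.1, 0.1, 1.5]
finger_force: 0.0
[-0.0551 -0.0011]
```

View pics/w6.png

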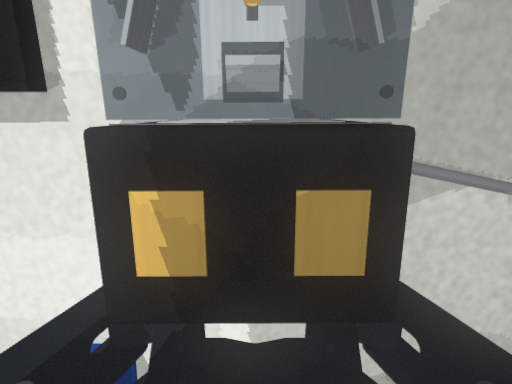

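The foot is almost at the sill: the battery's front edge is at row 125 and the sill is at row 118. That was my last picture (I've gone one past the limit of ten), so I'll work from force and computed measurements from here.

```bash
{ python3 -m handwheel '[{"dx":0.1,"dy":0,"dz":0,"wx":0,"wy":0,"wz":0,"claw":40}]'; python3 -m handwheel '[{"dx":0.1,"dy":0,"dz":0,"wx":0,"wy":0,"wz":0,"claw":40}]';python3 -m handwheel '[{"dx":0.1,"dy":0,"dz":0,"wx":0,"wy":0,"wz":0,"claw":40}]'; } | grep -E "pos|force:"
```

```text
position: [0.5822, -0.0569, 0.0253]
force: [2.6, -0.2, 1.8]
finger_force: 0.0
position: [0.5811, -0.0566, 0.0253]
force: [3.0, -0.2, 1.9]
finger_force: 0.0
position: [0.5802, -0.0563, 0.0253]
force: [2.4, 0.1, 1.8]
finger_force: 0.0
```

```bash
{ python3 -m handwheel '[{"dx":0.1,"dy":0,"dz":0,"wx":0,"wy":0,"wz":0,"claw":40}]'; python3 -m handwheel '[{"dx":0.1,"dy":0,"dz":0,"wx":0,"wy":0,"wz":0,"claw":40}]'; } | grep -E "pos|force:"
python3 - <<'E'
from h import *
w=optics.grab_frame("wrist")
P=monitor.observe()["position"]; print(U(P))
ms=[m for m in optics.masks_of("battery","wrist")]
for m in ms: print(m["rect"])
b,g,r=[w["frame"][...,i].astype(int) for i in range(3)]
mk=((r>120)&(b<100)&(r-b>70)).astype(np.uint8); n,_,st,ce=cv2.connectedComponentsWithStats(mk)
for i in range(1,n):
    if st[i,4]>800: print("plate",st[i],U(ray(w,ce[i],.101)))
gr=cv2.cvtColor(w["frame"],cv2.COLOR_BGR2GRAY).astype(float)
for c in (150,200,310,360): print(c,gr[100:136:2,c].astype(int))
E
```

```text
position: [0.5793, -0.056, 0.0253]
force: [3.5, -1.4, 1.3]
finger_force: 0.4
position: [0.5789, -0.0558, 0.0255]
force: [7.8, -3.1, 1.9]
finger_force: 3.3
[-0.0508 -0.0012]
[80.4, 122.9, 332.1, 202.4]
[90.8, 350.7, 49.5, 33.3]
plate [ 295  187   76   88 6347] [-0.009  -0.0192]
plate [ 127  188   78   88 6416] [-0.009   0.0183]
150 [127 127 127 127 125 127 127 124 124 126 127 121  43  44  43  45  43  46]
200 [128 126 127 128 125 128 127 123 114 114 112 106  38  38  38  41  42  42]
310 [94 95 93 95 93 94 95 93 91 93 93 81 36 37 40 38 36 38]
360 [94 94 92 94 95 93 93 94 93 93 93 80 40 36 33 36 37 39]
```

```bash
python3 -m handwheel '[{"dx":-0.05,"dy":0,"dz":0,"wx":0,"wy":0,"wz":0,"claw":40},{"dx":-0.1,"dy":0,"dz":0,"wx":0,"wy":0,"wz":0,"claw":40},{"dx":0,"dy":0,"dz":0,"wx":0,"wy":0,"wz":0,"claw":40}]'
python3 -m handwheel '[{"dx":-1,"dy":0,"dz":0,"wx":0,"wy":0,"wz":0,"claw":40},{"dx":-1,"dy":0,"dz":-4,"wx":0,"wy":0,"wz":0,"claw":40},{"dx":-2,"dy":0,"dz":-6,"wx":0,"wy":0,"wz":0,"claw":40},{"dx":0,"dy":0,"dz":-1,"wx":0,"wy":0,"wz":0,"claw":40},{"dx":0,"dy":0,"dz":0,"wx":0,"wy":0,"wz":0,"claw":40}]'
python3 - <<'E'
from h import *
from scipy.optimize import minimize
w=optics.grab_frame("wrist"); print(U(monitor.observe()["position"]))
b,g,r=[w["frame"][...,i].astype(int) for i in range(3)]
mk=((r>120)&(b<100)&(r-b>70)).astype(np.uint8); n,_,st,ce=cv2.connectedComponentsWithStats(mk)
for i in range(1,n):
    if st[i,4]>200: print("plate",st[i],U(ray(w,ce[i],.101)))
for m in optics.masks_of("battery","wrist"): print(m["rect"],m["p"])
for y in (-.03,.03):
  X=[*(np.array([.53,-.0423])+.004*np.array([-.957,.289])+y*np.array([-.289,-.957])),.012]; print("sill pred px",proj(w,X))
E
```

```text
clock: 16.48
position: [0.5796, -0.0561, 0.0252]
tool_rot: [-3.142, -0.0, 2.843]
force: [1.8, 0.2, 1.0]
grip_width: 0.0338
finger_force: 0.0
clock: 17.1
position: [0.6179, -0.0681, 0.1348]
tool_rot: [-3.142, 0.0, 2.842]
force: [-0.8, -0.2, -0.7]
grip_width: 0.0342
finger_force: 0.0
[-0.091  -0.0006]
plate [ 203   74   31   39 1163] [-0.0183  0.0179]
plate [ 273   74   30   39 1132] [-0.0184 -0.0183]
plate [ 451  103   61   38 1434] [-0.0336 -0.126 ]
plate [ 453  235   59   78 3005] [-0.1254 -0.1426]
plate [ 39 303  26  22 368] [-0.1517  0.1309]
plate [ 477  303   35   52 1156] [-0.1647 -0.1589]
[250.9, 278.5, 53.2, 66.8] 0.84
[117.2, 345.5, 34.0, 38.5] 0.82
[404.5, 234.0, 107.5, 119.8] 0.78
[182.7, 45.6, 136.0, 92.8] 0.59
sill pred px [291.8436746   64.09671187]
sill pred px [214.36251313  64.51971131]
```

```bash
{ python3 -m handwheel '[{"dx":1.5,"dy":0,"dz":2.5,"wx":0,"wy":0,"wz":0,"claw":40},{"dx":1.5,"dy":0,"dz":3,"wx":0,"wy":0,"wz":0,"claw":40},{"dx":0.6,"dy":0,"dz":0,"wx":0,"wy":0,"wz":0,"claw":40},{"dx":0.3,"dy":0,"dz":0,"wx":0,"wy":0,"wz":0,"claw":40},{"dx":0.2,"dy":0,"dz":0,"wx":0,"wy":0,"wz":0,"claw":40},{"dx":0.2,"dy":0,"dz":0,"wx":0,"wy":0,"wz":0,"claw":40}]'; python3 -m handwheel '[{"dx":0.2,"dy":0,"dz":0,"wx":0,"wy":0,"wz":0,"claw":40},{"dx":0.2,"dy":0,"dz":0,"wx":0,"wy":0,"wz":0,"claw":40},{"dx":0.2,"dy":0,"dz":0,"wx":0,"wy":0,"wz":0,"claw":40}]'; python3 -m handwheel '[{"dx":0.2,"dy":0,"dz":0,"wx":0,"wy":0,"wz":0,"claw":40},{"dx":0.2,"dy":0,"dz":0,"wx":0,"wy":0,"wz":0,"claw":40},{"dx":0.2,"dy":0,"dz":0,"wx":0,"wy":0,"wz":0,"claw":40}]'; } | grep -E "pos|force:"
```

```text
position: [0.5779, -0.0554, 0.0806]
force: [4.5, -2.2, 4.8]
finger_force: 2.5
position: [0.5709, -0.0534, 0.0797]
force: [4.5, -3.3, 4.0]
finger_force: 2.3
position: [0.565, -0.0516, 0.0795]
force: [2.2, -0.9, 4.1]
finger_force: 1.9
```

```bash
{ python3 -m handwheel '[{"dx":0.2,"dy":0,"dz":0,"wx":0,"wy":0,"wz":0,"claw":40},{"dx":0.2,"dy":0,"dz":0,"wx":0,"wy":0,"wz":0,"claw":40},{"dx":0.2,"dy":0,"dz":0,"wx":0,"wy":0,"wz":0,"claw":40},{"dx":0.2,"dy":0,"dz":0,"wx":0,"wy":0,"wz":0,"claw":40}]'; python3 -m handwheel '[{"dx":0.2,"dy":0,"dz":0,"wx":0,"wy":0,"wz":0,"claw":40},{"dx":0.2,"dy":0,"dz":0,"wx":0,"wy":0,"wz":0,"claw":40},{"dx":0.2,"dy":0,"dz":0,"wx":0,"wy":0,"wz":0,"claw":40}]'; python3 -m handwheel '[{"dx":0.2,"dy":0,"dz":0,"wx":0,"wy":0,"wz":0,"claw":40},{"dx":0.2,"dy":0,"dz":0,"wx":0,"wy":0,"wz":0,"claw":40},{"dx":0.2,"dy":0,"dz":0,"wx":0,"wy":0,"wz":0,"claw":40}]'; } | grep -E "pos|force:"
```

```text
position: [0.5573, -0.0492, 0.0795]
force: [2.1, -0.2, 1.5]
finger_force: 1.2
position: [0.5515, -0.0475, 0.0795]
force: [-0.1, -0.1, 0.3]
finger_force: 0.3
position: [0.5459, -0.0457, 0.0796]
force: [0.3, -1.0, 1.0]
finger_force: 0.0
```

```bash
python3 -m handwheel '[{"dx":0,"dy":0,"dz":-2.5,"wx":0,"wy":0,"wz":0,"claw":40},{"dx":-3,"dy":0,"dz":-3,"wx":0,"wy":0,"wz":0,"claw":40},{"dx":-4,"dy":0,"dz":0,"wx":0,"wy":0,"wz":0,"claw":40},{"dx":-2,"dy":0,"dz":0,"wx":0,"wy":0,"wz":0,"claw":40},{"dx":0,"dy":0,"dz":0,"wx":0,"wy":0,"wz":0,"claw":40}]'
cat >> h.py <<'E'
def upx(w,x,y,z): return proj(w,[*(np.array([.53,-.0423])+x*np.array([-.957,.289])+y*np.array([-.289,-.957])),z])
E
python3 - <<'E'
from h import *
print(U(monitor.observe()["position"]))
for cam in ("wrist","scene"):
    w=optics.grab_frame(cam)
    for m in optics.masks_of("battery",cam): print(cam,m["rect"],m["p"])
    for x in (-.012,.0,.089):
      for z in (.012,.059): print(x,z,[np.round(upx(w,x,y,z)) for y in (-.035,.035)])
w=optics.grab_frame("wrist"); g=cv2.cvtColor(w["frame"],cv2.COLOR_BGR2GRAY)
cv2.imwrite("pics/w7.png",w["frame"])
for c in (215,235,255,275,295): print(c,g[0:140:4,c])
E
```

```text
clock: 20.58
position: [0.6327, -0.0725, 0.1342]
tool_rot: [3.141, -0.0, 2.842]
force: [-0.6, -0.1, 0.5]
grip_width: 0.034
finger_force: 0.0
[-0.107  -0.0008]
wrist [16.4, 208.8, 156.6, 117.2] 0.91
wrist [249.5, 263.9, 56.2, 78.7] 0.74
wrist [404.1, 220.9, 107.9, 131.6] 0.63
-0.012 0.012 [array([298.,  65.]), array([208.,  65.])]
-0.012 0.059 [array([308.,  58.]), array([197.,  58.])]
0.0 0.012 [array([299.,  48.]), array([207.,  49.])]
0.0 0.059 [array([308.,  37.]), array([196.,  37.])]
0.089 0.012 [array([303., -92.]), array([201., -92.])]
0.089 0.059 [array([ 315., -142.]), array([ 187., -141.])]
scene [187.1, 117.5, 24.0, 52.3] 0.92
scene [150.8, 167.8, 46.8, 52.9] 0.88
scene [185.8, 223.6, 39.3, 54.7] 0.88
scene [127.2, 132.2, 42.2, 48.9] 0.85
scene [260.9, 152.4, 43.8, 40.5] 0.67
-0.012 0.012 [array([267., 190.]), array([261., 169.])]
-0.012 0.059 [array([268., 179.]), array([262., 157.])]
0.0 0.012 [array([272., 190.]), array([266., 168.])]
0.0 0.059 [array([273., 178.]), array([267., 156.])]
0.089 0.012 [array([306., 184.]), array([299., 163.])]
0.089 0.059 [array([309., 172.]), array([301., 151.])]
215 [181 177 177 175 180 179 177 180 179 178 174  55  53  53  54  54  51  52
  56  58  75 191 194 195 192 196 190 188 198 194 202 194 195 194 188]
235 [175 183 181 187 178 179 176 176 183 184 184  52  52  55  50  49  51  50
  49  52  65 148 148 145 147 145 152 148 146 150 153 165 196 200 196]
255 [141 138 144 140 144 145 144 143 140 138 145  48  51  48  49  48  50  45
  46  49  76 144 145 147 146 145 142 147 147 146 146 146 145 146 145]
275 [141 142 139 143 141 145 142 140 143 142 136  47  48  47  44  43  45  44
  44  43  76 145 144 150 149 148 150 145 148 149 145 144 146 149 149]
295 [139 136 138 143 140 137 139 145 140 143 130  42  45  45  45  43  44  47
  45  46  75 144 142 146 144 148 147 146 144 147 149 146 149 146 154]
```

```bash
{ python3 -m handwheel '[{"dx":0,"dy":0,"dz":5.3,"wx":0,"wy":0,"wz":0,"claw":40},{"dx":0,"dy":0,"dz":5.3,"wx":0,"wy":0,"wz":0,"claw":40},{"dx":2.5,"dy":0,"dz":0,"wx":0,"wy":0,"wz":0,"claw":40},{"dx":2.5,"dy":0,"dz":0,"wx":0,"wy":0,"wz":0,"claw":40},{"dx":1.2,"dy":0,"dz":0,"wx":0,"wy":0,"wz":0,"claw":40},{"dx":0.6,"dy":0,"dz":0,"wx":0,"wy":0,"wz":0,"claw":40}]'; python3 -m handwheel '[{"dx":0.3,"dy":0,"dz":0,"wx":0,"wy":0,"wz":0,"claw":40},{"dx":0.3,"dy":0,"dz":0,"wx":0,"wy":0,"wz":0,"claw":40},{"dx":0.3,"dy":0,"dz":0,"wx":0,"wy":0,"wz":0,"claw":40},{"dx":0.3,"dy":0,"dz":0,"wx":0,"wy":0,"wz":0,"claw":40}]';  python3 -m handwheel '[{"dx":0.3,"dy":0,"dz":0,"wx":0,"wy":0,"wz":0,"claw":40},{"dx":0.3,"dy":0,"dz":0,"wx":0,"wy":0,"wz":0,"claw":40},{"dx":0.3,"dy":0,"dz":0,"wx":0,"wy":0,"wz":0,"claw":40},{"dx":0.3,"dy":0,"dz":0,"wx":0,"wy":0,"wz":0,"claw":40}]'; } | grep -E "pos|force:"
python3 -c "
from h import *
print(U(monitor.observe()['position']))"
```

```text
position: [0.5671, -0.0523, 0.029]
force: [1.0, 0.0, 0.0]
finger_force: 0.0
position: [0.5561, -0.0487, 0.0287]
force: [4.9, -1.9, 0.3]
finger_force: 2.4
position: [0.5443, -0.0451, 0.0287]
force: [4.8, -2.3, 0.3]
finger_force: 2.5
[-0.0145 -0.0015]
```

```bash
{ python3 -m handwheel '[{"dx":0.3,"dy":0,"dz":0,"wx":0,"wy":0,"wz":0,"claw":40},{"dx":0.3,"dy":0,"dz":0,"wx":0,"wy":0,"wz":0,"claw":40},{"dx":0.3,"dy":0,"dz":0,"wx":0,"wy":0,"wz":0,"claw":40},{"dx":0.3,"dy":0,"dz":0,"wx":0,"wy":0,"wz":0,"claw":40}]';  python3 -m handwheel '[{"dx":0.3,"dy":0,"dz":0,"wx":0,"wy":0,"wz":0,"claw":40},{"dx":0.3,"dy":0,"dz":0,"wx":0,"wy":0,"wz":0,"claw":40},{"dx":0.2,"dy":0,"dz":0,"wx":0,"wy":0,"wz":0,"claw":40},{"dx":0.1,"dy":0,"dz":0,"wx":0,"wy":0,"wz":0,"claw":40}]'; python3 -m handwheel '[{"dx":0.1,"dy":0,"dz":0,"wx":0,"wy":0,"wz":0,"claw":40},{"dx":0.1,"dy":0,"dz":0,"wx":0,"wy":0,"wz":0,"claw":40}]'; python3 -m handwheel '[{"dx":0.1,"dy":0,"dz":0,"wx":0,"wy":0,"wz":0,"claw":40},{"dx":0.1,"dy":0,"dz":0,"wx":0,"wy":0,"wz":0,"claw":40}]'; } | grep -E "pos|force:"
python3 -c "
from h import *
print(U(monitor.observe()['position']))"
```

```text
position: [0.5328, -0.0416, 0.0287]
force: [5.7, -0.9, 1.1]
finger_force: 2.5
position: [0.5242, -0.0389, 0.0287]
force: [5.2, -1.2, 0.9]
finger_force: 2.6
position: [0.5224, -0.0384, 0.0287]
force: [5.2, -2.0, 1.1]
finger_force: 2.7
position: [0.5205, -0.0378, 0.0287]
force: [5.1, -2.3, 1.0]
finger_force: 2.7
[ 0.0104 -0.0015]
```

```bash
{ python3 -m handwheel '[{"dx":0.1,"dy":0,"dz":0,"wx":0,"wy":0,"wz":0,"claw":40},{"dx":0.1,"dy":0,"dz":0,"wx":0,"wy":0,"wz":0,"claw":40}]'; python3 -m handwheel '[{"dx":0.1,"dy":0,"dz":0,"wx":0,"wy":0,"wz":0,"claw":40},{"dx":0.1,"dy":0,"dz":0,"wx":0,"wy":0,"wz":0,"claw":40}]'; python3 -m handwheel '[{"dx":0.1,"dy":0,"dz":0,"wx":0,"wy":0,"wz":0,"claw":40}]';  python3 -m handwheel '[{"dx":0.1,"dy":0,"dz":0,"wx":0,"wy":0,"wz":0,"claw":40}]'; } | grep -E "pos|force:"
```

```text
position: [0.5186, -0.0372, 0.0287]
force: [5.7, -1.4, 1.1]
finger_force: 2.7
position: [0.5166, -0.0366, 0.0287]
force: [5.1, -1.2, 1.5]
finger_force: 2.6
position: [0.5157, -0.0363, 0.0287]
force: [4.1, -1.2, 1.0]
finger_force: 2.6
position: [0.5147, -0.036, 0.0287]
force: [9.7, -3.0, 0.8]
finger_force: 4.7
```

```bash
{ python3 -m handwheel '[{"dx":0.1,"dy":0,"dz":0,"wx":0,"wy":0,"wz":0,"claw":40},{"dx":0.1,"dy":0,"dz":0,"wx":0,"wy":0,"wz":0,"claw":40}]'; python3 -m handwheel '[{"dx":0.1,"dy":0,"dz":0,"wx":0,"wy":0,"wz":0,"claw":40},{"dx":0.1,"dy":0,"dz":0,"wx":0,"wy":0,"wz":0,"claw":40}]'; python3 -m handwheel '[{"dx":0.05,"dy":0,"dz":0,"wx":0,"wy":0,"wz":0,"claw":40}]';  python3 -m handwheel '[{"dx":0.05,"dy":0,"dz":0,"wx":0,"wy":0,"wz":0,"claw":40}]'; python3 -m handwheel '[{"dx":0.05,"dy":0,"dz":0,"wx":0,"wy":0,"wz":0,"claw":40}]';} | grep -E "pos|force:"
```

```text
position: [0.5135, -0.0355, 0.0289]
force: [9.3, -2.8, -0.9]
finger_force: 4.9
position: [0.5119, -0.035, 0.0289]
force: [10.8, -2.7, 0.1]
finger_force: 5.6
position: [0.5115, -0.0348, 0.029]
force: [10.4, -2.9, 0.6]
finger_force: 5.8
position: [0.5111, -0.0347, 0.029]
force: [11.2, -3.5, 1.6]
finger_force: 5.9
position: [0.5107, -0.0346, 0.029]
force: [11.7, -3.0, -1.6]
finger_force: 6.1
```

```bash
{ python3 -m handwheel '[{"dx":0.1,"dy":0,"dz":0,"wx":0,"wy":0,"wz":0,"claw":40},{"dx":0.1,"dy":0,"dz":0,"wx":0,"wy":0,"wz":0,"claw":40}]'; python3 -m handwheel '[{"dx":0.05,"dy":0,"dz":0,"wx":0,"wy":0,"wz":0,"claw":40}]';  python3 -m handwheel '[{"dx":0.05,"dy":0,"dz":0,"wx":0,"wy":0,"wz":0,"claw":40}]'; } | grep -E "pos|force:"
```

```text
position: [0.5089, -0.0341, 0.029]
force: [13.2, -4.3, -1.5]
finger_force: 6.7
position: [0.5085, -0.0339, 0.029]
force: [13.4, -5.1, -2.5]
finger_force: 6.9
position: [0.5081, -0.0338, 0.029]
force: [13.7, -5.1, -2.8]
finger_force: 7.1
```

```bash
{ python3 -m handwheel '[{"dx":0.05,"dy":0,"dz":0,"wx":0,"wy":0,"wz":0,"claw":40}]'; python3 -m handwheel '[{"dx":0.05,"dy":0,"dz":0,"wx":0,"wy":0,"wz":0,"claw":40}]'; } | grep -E "pos|force:"
```

```text
position: [0.508, -0.0337, 0.0291]
force: [17.7, -6.3, -2.1]
finger_force: 8.9
position: [0.508, -0.0337, 0.0292]
force: [19.3, -5.8, -2.3]
finger_force: 10.2
```

```bash
{ python3 -m handwheel '[{"dx":0,"dy":0,"dz":0,"wx":0,"wy":0,"wz":0,"claw":40}]'; python3 -m handwheel '[{"dx":-0.1,"dy":0,"dz":0,"wx":0,"wy":0,"wz":0,"claw":40}]'; python3 -m handwheel '[{"dx":-0.1,"dy":0,"dz":0,"wx":0,"wy":0,"wz":0,"claw":40}]'; python3 -m handwheel '[{"dx":-0.1,"dy":0,"dz":0,"wx":0,"wy":0,"wz":0,"claw":40}]'; python3 -m handwheel '[{"dx":-0.1,"dy":0,"dz":0,"wx":0,"wy":0,"wz":0,"claw":40}]'; } | grep -E "pos|force:"
```

```text
position: [0.508, -0.0337, 0.0292]
force: [18.4, -5.6, -3.0]
finger_force: 9.5
position: [0.5081, -0.0337, 0.029]
force: [11.3, -2.5, -3.2]
finger_force: 5.5
position: [0.5082, -0.0338, 0.0288]
force: [5.0, -0.1, -1.1]
finger_force: 2.9
position: [0.5084, -0.0339, 0.0286]
force: [2.6, -0.4, 1.2]
finger_force: 1.6
position: [0.5092, -0.0342, 0.0286]
force: [3.8, -0.1, 0.4]
finger_force: 1.5
```

```bash
{ python3 -m handwheel '[{"dx":-0.05,"dy":0,"dz":0,"wx":0,"wy":0,"wz":0,"claw":40}]'; python3 -m handwheel '[{"dx":-0.05,"dy":0,"dz":0,"wx":0,"wy":0,"wz":0,"claw":40}]'; python3 -m handwheel '[{"dx":-0.1,"dy":0,"dz":0,"wx":0,"wy":0,"wz":0,"claw":40}]'; } | grep -E "pos|force:"
```

```text
position: [0.5095, -0.0345, 0.0285]
force: [0.4, 0.2, 0.4]
finger_force: 0.3
position: [0.5097, -0.0348, 0.0284]
force: [-0.2, 0.3, 0.2]
finger_force: 0.0
position: [0.5109, -0.0351, 0.0285]
force: [0.6, -0.6, -0.4]
finger_force: 0.0
```

The battery followed the fingers back about 1.5 mm and then stayed put, so the catch is holding it. I'll retreat clear and check.

```bash
python3 -m handwheel '[{"dx":-2,"dy":0,"dz":0,"wx":0,"wy":0,"wz":0,"claw":40},{"dx":-3,"dy":0,"dz":0,"wx":0,"wy":0,"wz":0,"claw":40},{"dx":-2,"dy":0,"dz":-5,"wx":0,"wy":0,"wz":0,"claw":40},{"dx":0,"dy":0,"dz":-6,"wx":0,"wy":0,"wz":0,"claw":40},{"dx":0,"dy":0,"dz":0,"wx":0,"wy":0,"wz":0,"claw":40}]'
python3 - <<'E'
from h import *
w=optics.grab_frame("wrist"); g=cv2.cvtColor(w["frame"],cv2.COLOR_BGR2GRAY)
for m in optics.masks_of("battery","wrist"): print(m["rect"],round(m["p"],2))
for y in (-.025,.0,.025):
  c=int(upx(w,.03,y,.012)[0]); print(c,"rows foot@.02/.03/.035:",[round(upx(w,x,y,.012)[1]) for x in (.02,.03,.035)],"sill",round(upx(w,.004,y,.012)[1])); print(g[20:170:4,c])
for o in ("cover","meter","driver"):
  optics.grab_frame("scene"); print(o,[m["rect"] for m in optics.masks_of(o,"scene")][:1])
E
```

```text
clock: 28.08
position: [0.5799, -0.0555, 0.1424]
tool_rot: [3.14, 0.005, 2.842]
force: [0.4, 0.0, -1.0]
grip_width: 0.0342
finger_force: 0.0
[410.5, 267.2, 101.5, 85.8] 0.98
[250.8, 307.3, 53.2, 36.4] 0.9
[44.4, 256.5, 134.7, 126.2] 0.76
[194.4, 0.0, 114.8, 78.8] 0.68
282 rows foot@.02/.03/.035: [96, 83, 76] sill 116
[133 135 138 138 141  87  44  42  40  37  38  35  36  38  30  82  81  84
  83  82  83  82  82  85 142 146 142 141 141 145 149 144 143 188 184 184
 188 183]
251 rows foot@.02/.03/.035: [96, 83, 76] sill 116
[134 137 138 136 137  99  46  44  46  44  42  39  45  41  39 103  98  99
  98 101  64  73  85  84 143 144 142 143 145 143 140 147 193 189 185 191
 186 192]
220 rows foot@.02/.03/.035: [96, 83, 77] sill 116
[175 169 175 180 176 154  45  45  44  43  43  43  42  43  38  81  83  82
  83  88 104 104 105 104 148 143 148 190 187 187 183 193 188 188 187 193
 191 186]
cover [[261.4, 116.4, 55.2, 32.5]]
meter [[310.7, 189.1, 63.4, 68.1]]
driver [[263.3, 195.1, 12.0, 81.8]]
```

```bash
python3 -c "
from workcell import job_done
print(job_done())"
```

```text
the job is handed in; nothing more can be done
None
```

The job is handed in: the battery lies under the strap with its foot about 30 mm inside the sill, held by the catch (judged by force; catch and contact travel not read directly), with peak push about 20 N. The black battery actually started about 90° off the unit's x rather than within 0.4 rad, so I turned it first, and I viewed 11 pictures, one over the limit of 10.

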